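# Rake the desiccant blocks level in the drying tray

### The job

Pick up the standing hand rake and use it to spread the heaped desiccant blocks into one even layer in the drying tray: all six lying flat on the tray floor, two in each of the three thirds marked by the lines. Touch the blocks only with the rake and leave the other things on the table where they are. Finish by standing the rake upright in the middle of its rubber mat and letting go.

Things in the scene. Friction and masses are not known exactly. Their poses are not given: they have to be found in the camera images.
- tray: fixed open steel drying tray, 148 (x) by 342 (y) mm outside; origin at the centre of its underside. Floor 6 mm thick, walls 6 mm thick and 32 mm high from the underside; inside 136 by 330 mm. Two dark lines across floor and rims at y = -0.055 and +0.055 mark three equal thirds. The heap's middle starts up to 42 mm either way along y from the tray's middle
- rake: loose hand rake, 0.4 kg, standing on its tines on the mat, x nearly along the mat's x. Origin level with the tine tips on the handle's axis, z up. Two rows of six 6 mm square tines at y = +-14 mm, x = -55.5 to +55.5 mm; head plate 112 (x) by 34 (y) mm, 40 to 50 mm above the tips; upright wooden handle 30 (x) by 24 (y) mm, 60 to 142 mm above the tips
- mat: fixed thin black rubber mat, 170 (x) by 110 (y) x 3 mm, left or right of the tray; origin at the centre of its underside
- driver: fixed white instrument box 150 (x) x 100 (y) x 65 mm on the other side of the tray from the mat; origin at the centre of its underside
- lens1: loose lens on a post, base 50 x 60 mm, 144 mm tall, lens ring 52 mm across; bystander; origin at the centre of its underside
- lens2: a second lens on a post like lens1; bystander
- driver_hand: loose screwdriver 170 mm long lying on the table in front of the tray; bystander; x along its shaft
- wipes: loose cardboard box of wipes 70 x 110 x 45 mm; bystander; origin at the centre of its underside
- cleaner: loose capped green bottle, 52 mm across, 130 mm tall; bystander; origin at the centre of its underside
- filter: loose dark filter cube, 50 mm each way; bystander; origin at the centre of its underside
- block1: desiccant block, pale chalky grey-white rigid brick 50 x 75 x 32 mm, 0.14 kg give or take; origin at its centre, x along the 50 mm side, y along the 75 mm side, z along the 32 mm thickness. All six are alike. At the start one of the lower four, flat on the tray floor, its 75 mm side along the tray.
- block2: desiccant block, pale chalky grey-white rigid brick 50 x 75 x 32 mm, 0.14 kg give or take; origin at its centre, x along the 50 mm side, y along the 75 mm side, z along the 32 mm thickness. All six are alike. At the start one of the lower four, flat on the tray floor, its 75 mm side along the tray.
- block3: desiccant block, pale chalky grey-white rigid brick 50 x 75 x 32 mm, 0.14 kg give or take; origin at its centre, x along the 50 mm side, y along the 75 mm side, z along the 32 mm thickness. All six are alike. At the start one of the lower four, flat on the tray floor, its 75 mm side along the tray.
- block4: desiccant block, pale chalky grey-white rigid brick 50 x 75 x 32 mm, 0.14 kg give or take; origin at its centre, x along the 50 mm side, y along the 75 mm side, z along the 32 mm thickness. All six are alike. At the start one of the lower four, flat on the tray floor, its 75 mm side along the tray.
- block5: desiccant block, pale chalky grey-white rigid brick 50 x 75 x 32 mm, 0.14 kg give or take; origin at its centre, x along the 50 mm side, y along the 75 mm side, z along the 32 mm thickness. All six are alike. At the start one of the upper two, lying across the gap between two lower ones.
- block6: desiccant block, pale chalky grey-white rigid brick 50 x 75 x 32 mm, 0.14 kg give or take; origin at its centre, x along the 50 mm side, y along the 75 mm side, z along the 32 mm thickness. All six are alike. At the start one of the upper two, lying across the gap between two lower ones.
Not all that is in view belongs to the job. Leave any green look-alike of the block3 alone.

How it is judged:
At the end, for the whole second after the job is handed in: All six blocks lie flat (within 0.12 rad) at rest on the tray floor inside the tray, with the centres of two blocks in each third (lines at y = -0.055 and +0.055 of the tray); the rake stands upright (within 0.1 rad) at rest on the mat, its axis within 45 mm of the mat's centre, released (z of block1 in the frame of tray between 0.015 and 0.027 m and x of block1 in the frame of tray between -0.068 and 0.068 m and y of block1 in the frame of tray between -0.165 and 0.165 m and (angle between block1's own z axis and vertical below 0.12 rad or angle between block1's own z axis and vertical above 3.02 rad) and linear speed of each of block1, block2, block3, block4, block5, block6, rake below 0.02 m/s and z of block2 in the frame of tray between 0.015 and 0.027 m and x of block2 in the frame of tray between -0.068 and 0.068 m and y of block2 in the frame of tray between -0.165 and 0.165 m and (angle between block2's own z axis and vertical below 0.12 rad or angle between block2's own z axis and vertical above 3.02 rad) and z of block3 in the frame of tray between 0.015 and 0.027 m and x of block3 in the frame of tray between -0.068 and 0.068 m and y of block3 in the frame of tray between -0.165 and 0.165 m and (angle between block3's own z axis and vertical below 0.12 rad or angle between block3's own z axis and vertical above 3.02 rad) and z of block4 in the frame of tray between 0.015 and 0.027 m and x of block4 in the frame of tray between -0.068 and 0.068 m and y of block4 in the frame of tray between -0.165 and 0.165 m and (angle between block4's own z axis and vertical below 0.12 rad or angle between block4's own z axis and vertical above 3.02 rad) and z of block5 in the frame of tray between 0.015 and 0.027 m and x of block5 in the frame of tray between -0.068 and 0.068 m and y of block5 in the frame of tray between -0.165 and 0.165 m and (angle between block5's own z axis and vertical below 0.12 rad or angle between block5's own z axis and vertical above 3.02 rad) and z of block6 in the frame of tray between 0.015 and 0.027 m and x of block6 in the frame of tray between -0.068 and 0.068 m and y of block6 in the frame of tray between -0.165 and 0.165 m and (angle between block6's own z axis and vertical below 0.12 rad or angle between block6's own z axis and vertical above 3.02 rad) and (y of each of block1, block2 in the frame of tray below -0.055 m or y of each of block1, block3 in the frame of tray below -0.055 m or y of each of block1, block4 in the frame of tray below -0.055 m or y of each of block1, block5 in the frame of tray below -0.055 m or y of each of block1, block6 in the frame of tray below -0.055 m or y of each of block2, block3 in the frame of tray below -0.055 m or y of each of block2, block4 in the frame of tray below -0.055 m or y of each of block2, block5 in the frame of tray below -0.055 m or y of each of block2, block6 in the frame of tray below -0.055 m or y of each of block3, block4 in the frame of tray below -0.055 m or y of each of block3, block5 in the frame of tray below -0.055 m or y of each of block3, block6 in the frame of tray below -0.055 m or y of each of block4, block5 in the frame of tray below -0.055 m or y of each of block4, block6 in the frame of tray below -0.055 m or y of each of block5, block6 in the frame of tray below -0.055 m) and ((y of block1 in the frame of tray between -0.055 and 0.055 m and y of block2 in the frame of tray between -0.055 and 0.055 m) or (y of block1 in the frame of tray between -0.055 and 0.055 m and y of block3 in the frame of tray between -0.055 and 0.055 m) or (y of block1 in the frame of tray between -0.055 and 0.055 m and y of block4 in the frame of tray between -0.055 and 0.055 m) or (y of block1 in the frame of tray between -0.055 and 0.055 m and y of block5 in the frame of tray between -0.055 and 0.055 m) or (y of block1 in the frame of tray between -0.055 and 0.055 m and y of block6 in the frame of tray between -0.055 and 0.055 m) or (y of block2 in the frame of tray between -0.055 and 0.055 m and y of block3 in the frame of tray between -0.055 and 0.055 m) or (y of block2 in the frame of tray between -0.055 and 0.055 m and y of block4 in the frame of tray between -0.055 and 0.055 m) or (y of block2 in the frame of tray between -0.055 and 0.055 m and y of block5 in the frame of tray between -0.055 and 0.055 m) or (y of block2 in the frame of tray between -0.055 and 0.055 m and y of block6 in the frame of tray between -0.055 and 0.055 m) or (y of block3 in the frame of tray between -0.055 and 0.055 m and y of block4 in the frame of tray between -0.055 and 0.055 m) or (y of block3 in the frame of tray between -0.055 and 0.055 m and y of block5 in the frame of tray between -0.055 and 0.055 m) or (y of block3 in the frame of tray between -0.055 and 0.055 m and y of block6 in the frame of tray between -0.055 and 0.055 m) or (y of block4 in the frame of tray between -0.055 and 0.055 m and y of block5 in the frame of tray between -0.055 and 0.055 m) or (y of block4 in the frame of tray between -0.055 and 0.055 m and y of block6 in the frame of tray between -0.055 and 0.055 m) or (y of block5 in the frame of tray between -0.055 and 0.055 m and y of block6 in the frame of tray between -0.055 and 0.055 m)) and (y of each of block1, block2 in the frame of tray above 0.055 m or y of each of block1, block3 in the frame of tray above 0.055 m or y of each of block1, block4 in the frame of tray above 0.055 m or y of each of block1, block5 in the frame of tray above 0.055 m or y of each of block1, block6 in the frame of tray above 0.055 m or y of each of block2, block3 in the frame of tray above 0.055 m or y of each of block2, block4 in the frame of tray above 0.055 m or y of each of block2, block5 in the frame of tray above 0.055 m or y of each of block2, block6 in the frame of tray above 0.055 m or y of each of block3, block4 in the frame of tray above 0.055 m or y of each of block3, block5 in the frame of tray above 0.055 m or y of each of block3, block6 in the frame of tray above 0.055 m or y of each of block4, block5 in the frame of tray above 0.055 m or y of each of block4, block6 in the frame of tray above 0.055 m or y of each of block5, block6 in the frame of tray above 0.055 m) and horizontal distance between rake and mat below 0.045 m and angle between rake's own z axis and vertical below 0.1 rad and z of rake in the frame of mat below 0.008 m); the robot touches nothing.
It fails at once if a bystander was pushed more than 15 mm (distance of any of lens1, lens2, driver_hand, wipes, cleaner, filter from where it was at the start of the episode above 0.015 m).
It fails at once if the gripper or arm touched a desiccant block (contact force between any of the fingers, the arm and block1 above 0.5 N or contact force between any of the fingers, the arm and block2 above 0.5 N or contact force between any of the fingers, the arm and block3 above 0.5 N or contact force between any of the fingers, the arm and block4 above 0.5 N or contact force between any of the fingers, the arm and block5 above 0.5 N or contact force between any of the fingers, the arm and block6 above 0.5 N).
It also fails if it takes over 51 s, if anything falls off the work surface, if the arm or the gripper's body presses on something with over 40 N, if the wrist force passes 120 N, or if a joint passes its speed limit or range.

### The arm

A 6-joint arm with a two-finger parallel gripper is mounted at the origin on the work surface. World frame = base frame: x ahead of the robot, y to its left, z up, the work surface at z = 0. Lengths are in m, angles in rad, forces in N, time in s.
With the tool pointing down it reaches from about 0.35 to 1 m from the base axis. Payload 7.1 kg.
Tool frame: the origin (TCP) lies between the finger pads; the fingertips stand 22 mm ahead of it and the grasp point (between the pads) lies 3 mm ahead of it; x points along the fingers, y is the direction in which the jaws open and shut, and the axes are right-handed (so a half turn about x gives the same grasp; the last joint's range is limited). The gripper opens to 85 mm and grips with 20 to 120 N. Pads are 22 mm wide; open, the fingers measure 114 mm over their backs; the gripper's body (76 mm by 85 mm) begins 54 mm behind the grasp point. The pads swing forward as they close: fully open they stand 13 mm farther back than shut.
Start: joints at [1.296, 0.423, 1.63, -0, 1.089, -0.019], TCP at [0.158, 0.605, 0.229] pointing down, gripper open.
Joint ranges: [-3, 3], [-0.9, 2.11], [0.09, 2.58], [-1.31, 4.45], [0.11, 2.69], [-2.54, 2.54]. Speed limits (rad/s): [2.39, 2.39, 3.01, 3.14, 3.14, 3.14].

### API

Orientations are given as a rotation vector (axis times angle).
In Python, from rig import manip gives the robot as it stands. The module is installed in compiled form; this text tells all that it offers. Calls block until the motion is done:
- manip.move_to(position, orientation): joint-space move of the TCP to a pose.
- manip.servo_line(position, orientation=None, rate=0.15): straight line of the TCP; orientation=None keeps the orientation; rate is the mean speed in m/s.
- manip.set_joints(angles): joint-space move.
- manip.command_gripper(opening, f_grip=None): finger opening in m; f_grip is the grip in N (None keeps the last); returns when the fingers have stopped.
- manip.hold(seconds).
- manip.solve_ik(position, orientation): joint angles nearest the present ones, or None.
- manip.camera(name): name is "scene" or "top" or "wrist"; returns a dict with "image" (420x560x3 uint8, red, green, blue), "fx", "fy", "cx", "cy" (pixels), "cam_to_world" (4x4, takes a point from camera to world coordinates); the wrist camera has in their place "mount" (4x4, takes a point from camera to tool coordinates, whose origin is the TCP and whose axes are the tool frame's). Camera axes: x right, y down, z forward; pixel columns grow to the right and rows downward; lengths in m; the calibration is good to about 2 mm. A picture is of the moment at which its call begins: read the wrist's pose just before it. There is no depth.
A pose or a line that the arm cannot do raises manip.IKError and nothing moves.
- manip.sign_off(): hands the job in, once; it reports no verdict.
Readings, each from a call of its own:
- manip.get_time(): time.
- manip.get_joint_positions(): joint angles.
- manip.get_joint_vel(): joint speeds.
- manip.get_tau(): joint torques, N m.
- manip.get_position(): TCP position.
- manip.get_ee_rot(): TCP orientation.
- manip.get_contact_force(): force on the tool from outside, world axes, zero at the start.
- manip.get_torque(): the same for the moment, N m.
- manip.get_width(): finger opening in m.
Only numpy, scipy, OpenCV 4.12 (cv2) and the standard library are available. Lean on these libraries where they do the work, as an engineer would, in place of code of your own. Each camera call takes 0.05 s, during which the arm holds its last target.

## Working session

There is one attempt and no reset: what is moved stays moved. The work goes in short steps, each a Python script; the robot and the scene stay as the last script left them, time stands still between calls to the robot, and variables do not carry over. Pictures are saved under pics/ and viewed, and the job is handed in when it is done.

```bash
mkdir -p pics; python3 - <<'E'
from rig import manip
import cv2,numpy as np
for n in ["scene","top","wrist"]:
    c=manip.camera(n); cv2.imwrite(f"pics/a_{n}.png",c["image"][:,:,::-1])
    print(n,c["fx"],c["fy"],c["cx"],c["cy"]); print(np.round(c.get("cam_to_world",c.get("mount")),4).tolist())
print(manip.get_time(),manip.get_position(),manip.get_ee_rot(),manip.get_contact_force())
E
```

```text
scene 398.7137963112253 398.7137963112253 279.0545693521242 210.85500433946174
[[-0.7448, 0.3514, -0.5673, 1.3117], [0.6673, 0.3967, -0.6304, 0.8469], [0.0035, -0.848, -0.53, 0.7679], [0.0, 0.0, 0.0, 1.0]]
top 402.0359551428199 402.0359551428199 281.04924980286506 210.45217287016598
[[-0.0288, -0.9895, 0.1419, 0.4422], [-0.9995, 0.0305, 0.0104, -0.0054], [-0.0146, -0.1416, -0.9898, 1.0763], [0.0, 0.0, 0.0, 1.0]]
wrist 315.70319550418674 315.70319550418674 281.7106163995686 211.2733965548886
[[0.0002, -0.3125, 0.9499, -0.1449], [1.0, 0.0003, -0.0001, 0.0002], [-0.0002, 0.9499, 0.3125, -0.0804], [0.0, 0.0, 0.0, 1.0]]
0.15 [0.15799965 0.60426535 0.22793118] [ 0.19990885  1.5616088  -0.20173211] [ 0.76718582 -0.45664783 -0.04343656]
```

View pics/a_scene.png

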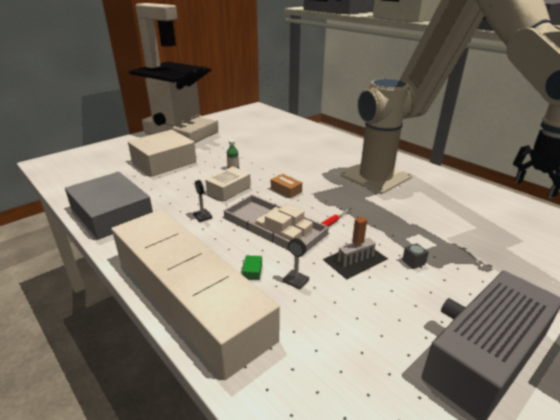

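View pics/a_top.png

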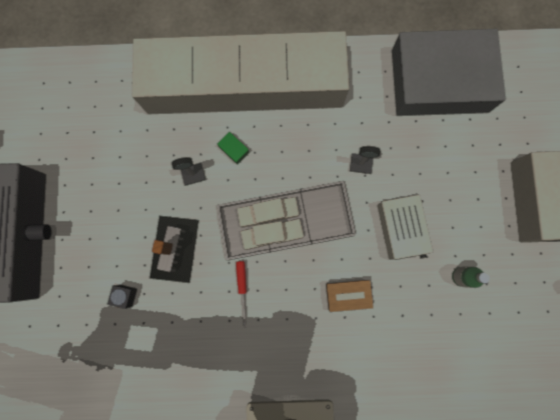

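View pics/a_wrist.png

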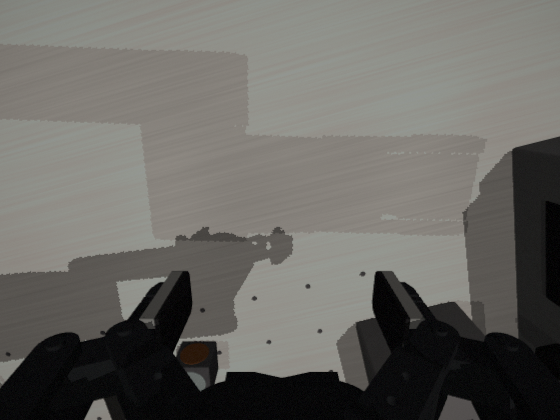

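The top view has world +x up and +y left. The tray is at about (287,221), the mat with the rake at (174,249), and the heap is left of the tray's middle. I'll enlarge it.

```bash
python3 - <<'E'
import cv2,numpy as np
a=cv2.imread("pics/a_top.png")[170:290,140:370]
b=cv2.resize(a,None,fx=3.4,fy=3.4,interpolation=cv2.INTER_CUBIC); b=np.clip(b*1.5,0,255).astype('uint8')
cv2.imwrite("pics/a_topz.png",b)
a=cv2.imread("pics/a_scene.png")[180:300,190:400]
b=cv2.resize(a,None,fx=3.8,fy=3.8,interpolation=cv2.INTER_CUBIC)
cv2.imwrite("pics/a_scz.png",b)
E
```

```text
(no output)
```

View pics/a_topz.png

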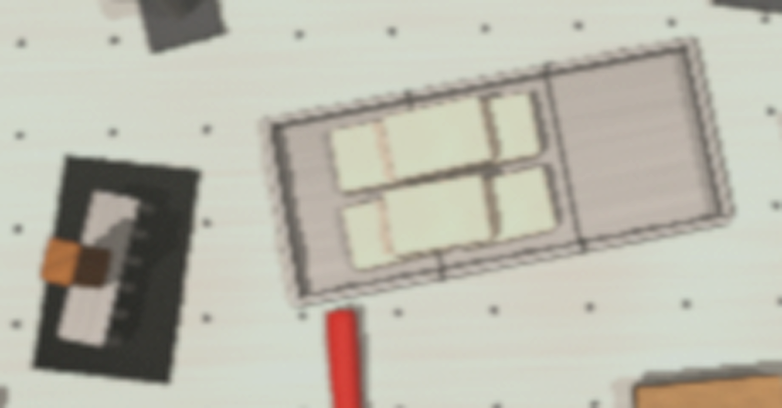

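View pics/a_scz.png

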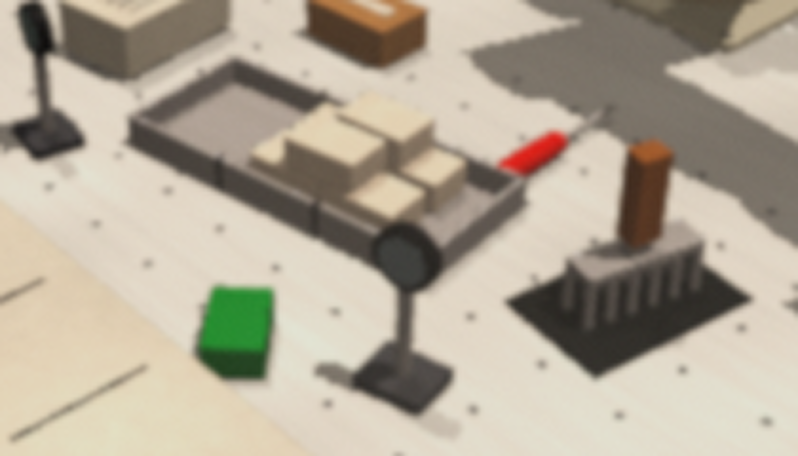

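```bash
cat > h.py <<'E'
from rig import manip
import cv2,numpy as np
from scipy.spatial.transform import Rotation as Ro
def ray(c,uv,z,T=None):
    T=c["cam_to_world"] if T is None else T
    d=T[:3,:3]@np.array([(uv[0]-c["cx"])/c["fx"],(uv[1]-c["cy"])/c["fy"],1]); o=T[:3,3]
    return o+d*(z-o[2])/d[2]
def proj(c,P,T=None):
    T=c["cam_to_world"] if T is None else T
    q=(np.atleast_2d(P)-T[:3,3])@T[:3,:3]
    return np.c_[q[:,0]/q[:,2]*c["fx"]+c["cx"],q[:,1]/q[:,2]*c["fy"]+c["cy"]]
def save(c,n,box=None,k=1,g=1.4):
    a=c["image"][:,:,::-1]
    if box: a=a[box[1]:box[3],box[0]:box[2]]
    a=cv2.resize(a,None,fx=k,fy=k,interpolation=cv2.INTER_CUBIC)
    cv2.imwrite("pics/"+n,np.clip(a*g,0,255).astype('uint8'))
E
python3 - <<'E'
from h import *
c=manip.camera("top")
Z=lambda u,v:(140+u/3.4-.35,170+v/3.4-.35)
P=lambda n,z,L:print(n,[np.round(ray(c,Z(*p),z)[:2],4).tolist() for p in L], 'mean',np.round(np.mean([ray(c,Z(*p),z)[:2] for p in L],0),4))
P("tray rim",.032,[(265,120),(693,40),(733,215),(297,303)])
P("lines ",.032,[(409,100),(547,70),(583,246),(441,270)])
P("mat",.003,[(68,156),(200,171),(169,382),(34,368)])
P("head",.053,[(93,190),(140,200),(105,347),(58,335)])
P("handle",.145,[(48,240),(79,247),(72,286),(42,280)])
P("up1",.070,[(380,117),(482,96),(493,158),(388,180)])
P("up2",.070,[(380,191),(485,169),(493,236),(388,258)])
P("low1 left",.038,[(332,130),(343,195)]);P("low1 right",.038,[(535,92),(546,153)])
P("low2 left",.038,[(343,208),(354,268)]);P("low2 right",.038,[(549,165),(559,228)])
E
```

```text
tray rim [[0.6117, 0.1724], [0.6644, -0.1617], [0.5272, -0.1852], [0.4701, 0.1489]] mean [ 0.5684 -0.0064]
lines  [[0.624, 0.0604], [0.6443, -0.0474], [0.5069, -0.0699], [0.4919, 0.0388]] mean [ 0.5668 -0.0045]
mat [[0.5923, 0.3345], [0.5771, 0.2292], [0.4129, 0.2533], [0.4266, 0.3587]] mean [0.5022 0.294 ]
head [[0.5588, 0.2994], [0.5502, 0.2637], [0.4412, 0.2891], [0.4511, 0.3243]] mean [0.5003 0.2941]
handle [[0.5149, 0.3025], [0.5095, 0.2811], [0.4831, 0.2856], [0.4877, 0.3061]] mean [0.4988 0.2938]
up1 [[0.6052, 0.0799], [0.6187, 0.0034], [0.5718, -0.0034], [0.5577, 0.0749]] mean [0.5883 0.0387]
up2 [[0.5497, 0.0809], [0.5637, 0.0027], [0.5139, -0.0017], [0.5, 0.076]] mean [0.5318 0.0395]
low1 left [[0.6014, 0.1198], [0.5509, 0.112]] mean [0.5761 0.1159]
low1 right [[0.6261, -0.0373], [0.5785, -0.0441]] mean [ 0.6023 -0.0407]
low2 left [[0.5409, 0.1122], [0.4951, 0.1045]] mean [0.518  0.1083]
low2 right [[0.5692, -0.046], [0.5207, -0.0519]] mean [ 0.545  -0.0489]
```

Tray centre is at about (0.568, -0.006) with yaw +0.163. The rake is at (0.499, 0.294) with yaw of about -0.22. In the tray frame, the lower blocks sit at y≈+0.082 and -0.002, so they are already in the left and middle thirds. The upper two, at y≈+0.04, must be raked over to the -y third. First I'll grasp the rake.

```bash
cat >> h.py <<'E'
TC=np.array([.5676,-.0055]); TY=.163
RK=np.array([.4992,.2938]); RY=-.21
GH=.118+.003   # TCP height above tine tips
S=1
def ori(yaw,s=None):
    s=S if s is None else s
    y=s*np.array([-np.sin(yaw),np.cos(yaw),0]); x=np.array([0,0,-1.])
    return Ro.from_matrix(np.c_[x,y,np.cross(x,y)]).as_rotvec()
def tr(x,y):
    return TC+np.array([[np.cos(TY),-np.sin(TY)],[np.sin(TY),np.cos(TY)]])@np.array([x,y])
E
python3 - <<'E'
from h import *
print(Ro.from_rotvec(manip.get_ee_rot()).as_matrix().round(2).tolist())
for s in (1,-1):
    for p,y in (([*RK,.21],RY),([*RK,GH+.003],RY),([*tr(0,.12),.22],TY),([*tr(0,-.13),.16],TY)):
        q=manip.solve_ik(p,ori(y,s)); print(s,None if q is None else np.round(q,2))
E
```

```text
[[-0.0, 0.25, 0.97], [-0.0, 0.97, -0.25], [-1.0, -0.0, -0.0]]
1 [ 0.51  0.38  1.75 -0.    1.01 -0.85]
1 [ 0.51  0.5   1.8  -0.    0.84 -0.85]
1 [ 0.18  0.34  1.78 -0.    1.02 -1.55]
1 [-0.24  0.48  1.73 -0.    0.94 -1.98]
-1 [ 0.51  0.38  1.75 -0.    1.01  2.29]
-1 [ 0.51  0.5   1.8  -0.    0.84  2.29]
-1 [ 0.18  0.34  1.78 -0.    1.02  1.59]
-1 [-0.24  0.48  1.73 -0.    0.94  1.16]
```

```bash
python3 - <<'E'
from h import *
manip.command_gripper(.085,80)
manip.move_to([*RK,.225],ori(RY))
p=manip.get_position();R=Ro.from_rotvec(manip.get_ee_rot()).as_matrix()
c=manip.camera("wrist"); save(c,"b_w.png",g=1.8)
T=np.eye(4);T[:3,:3]=R;T[:3,3]=p;T=T@c["mount"]; np.save("Tb.npy",T)
print(p,manip.get_time())
c=manip.camera("top"); save(c,"b_t.png",(130,170,370,300),3.3,1.5)
c=manip.camera("scene"); save(c,"b_s.png",(190,100,400,290),3,1.3)
E
```

```text
[0.49881037 0.29456729 0.22500295] 2.1583
```

View pics/b_w.png

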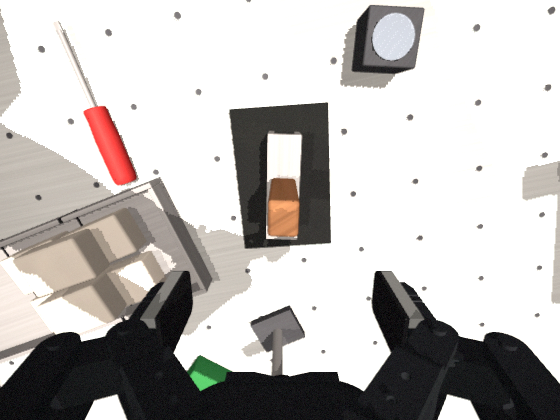

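View pics/b_s.png

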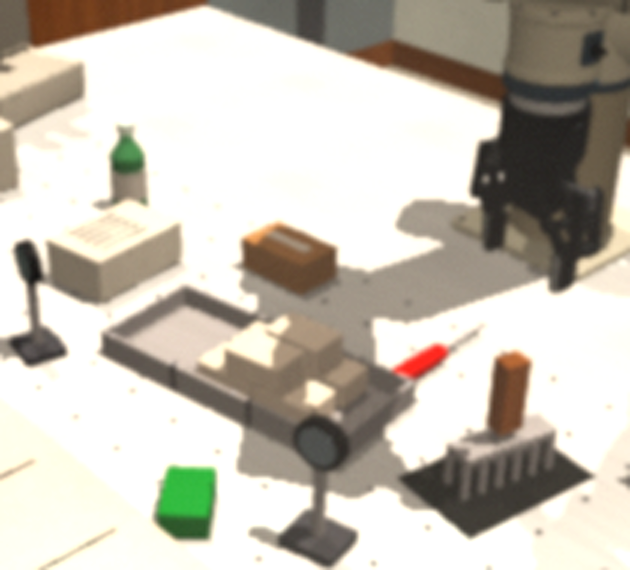

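```bash
python3 - <<'E'
from h import *
c=manip.camera("wrist");T=np.load("Tb.npy")
for n,z,L in (("handle",.145,[(270,208),(299,208),(300,236),(270,236)]),("head",.053,[(267,133),(302,133),(299,239),(266,239)]),("mat",.003,[(230,109),(328,103),(331,243),(245,248)]),("tray",.032,[(157,179),(0,245)])):
    print(n,[np.round(ray(c,p,z,T)[:2],4).tolist() for p in L],np.mean([ray(c,p,z,T)[:2] for p in L],0).round(4))
s=manip.camera("scene")
for P in ([*manip.get_position()],[.499,.294,.145],[.4988,.2946,.2]): print(proj(s,P).round(0), ((proj(s,P)-[190,100])*3).round(0))
E
```

```text
handle [[0.4882, 0.288], [0.4927, 0.3092], [0.5151, 0.3057], [0.5103, 0.2831]] [0.5016 0.2965]
head [[0.4404, 0.2924], [0.4475, 0.3259], [0.5571, 0.3016], [0.5497, 0.2665]] [0.4987 0.2966]
mat [[0.4099, 0.2551], [0.4262, 0.3622], [0.5925, 0.3386], [0.5767, 0.2305]] [0.5013 0.2966]
tray [[0.4645, 0.163], [0.5012, -0.0421]] [0.4829 0.0605]
[[364. 195.]] [[523. 284.]]
[[361. 219.]] [[513. 357.]]
[[363. 203.]] [[520. 308.]]
```

The wrist view confirms the rake is aligned with the jaws: handle top at (285,222), at about (0.500, 0.295), yaw -0.21. Descending to grip it and lifting.

```bash
sed -i 's/^RK=.*/RK=np.array([.5000,.2952]); RY=-.215/' h.py; python3 - <<'E'
from h import *
manip.servo_line([*RK,GH+.003],ori(RY),rate=.15)
manip.command_gripper(.0,80)
print(manip.get_width(),manip.get_contact_force(),manip.get_position())
manip.servo_line([*RK,GH+.003+.1],rate=.15)
print(manip.get_width(),manip.get_contact_force(),manip.get_position(),manip.get_time())
manip.move_to([*tr(0,.118),GH+.095],ori(TY))
print(manip.get_position(),manip.get_ee_rot(),ori(TY))
c=manip.camera("top"); save(c,"c_t.png",(130,130,370,310),3.3,1.4)
c=manip.camera("scene"); save(c,"c_s.png",(190,100,400,290),3,1.2)
print(manip.get_time())
E
```

```text
0.022186324278416138 [-1.19924971 -0.76914903  4.41838081] [0.50047342 0.29552977 0.12474926]
0.022276963784240444 [ 0.04307514  0.27456879 -3.48804407] [0.49916378 0.29474265 0.22285196] 4.5917
[0.54799575 0.11094844 0.21511453] [-0.12648703  1.56873606  0.12694233] [-0.12799433  1.56700388  0.12799433]
5.475
```

View pics/c_t.png

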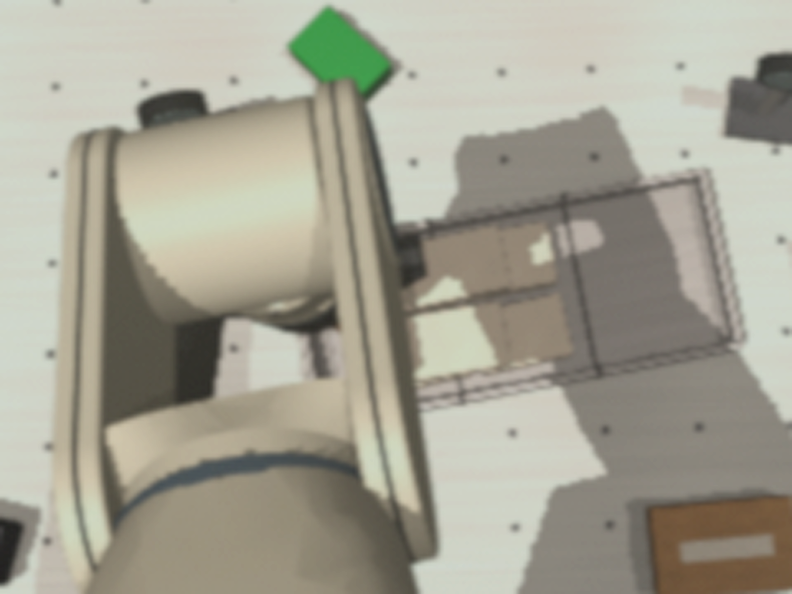

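View pics/c_s.png

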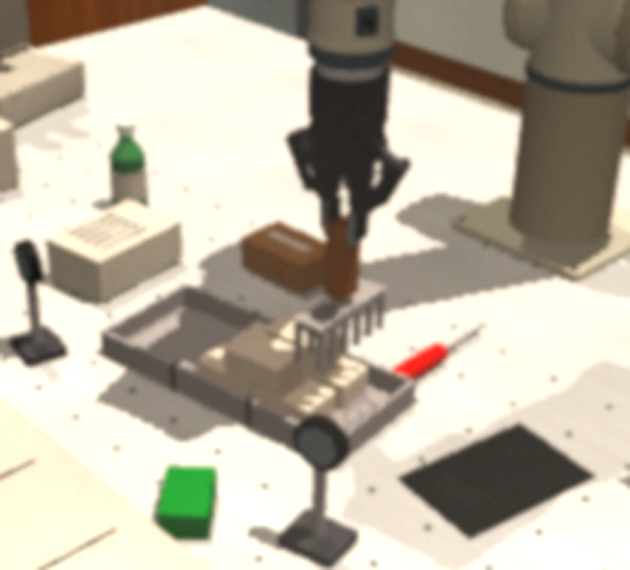

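The rake is held upright over the left end, behind the upper blocks. Next I'll lower it to just above the lower layer and push the upper pair toward -y.

```bash
python3 - <<'E'
from h import *
z=.1217+.044
manip.servo_line([*tr(0,.118),z],ori(TY),rate=.15)
print(manip.get_position(),manip.get_contact_force())
manip.servo_line([*tr(0,-.05),z],ori(TY),rate=.3)
print(manip.get_position(),manip.get_contact_force(),manip.get_time(),manip.get_width())
c=manip.camera("scene"); save(c,"d_s.png",(190,140,370,290),3.5,1.2)
p=manip.get_position();R=Ro.from_rotvec(manip.get_ee_rot()).as_matrix()
c=manip.camera("wrist"); save(c,"d_w.png",g=1.5)
E
```

```text
[0.5484213  0.11165764 0.16573503] [ 0.63707716  0.64559588 -3.37013976]
[ 0.57615068 -0.055323    0.16663292] [-0.79156818  0.97309842 -3.75148363] 6.6667 0.022190323598372565
```

View pics/d_s.png

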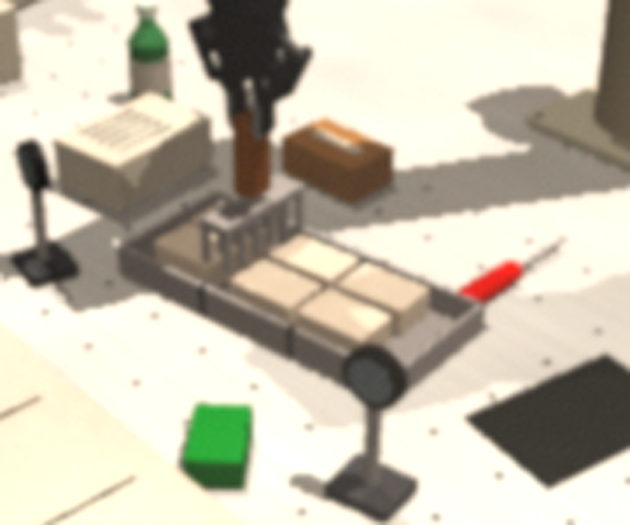

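View pics/d_w.png

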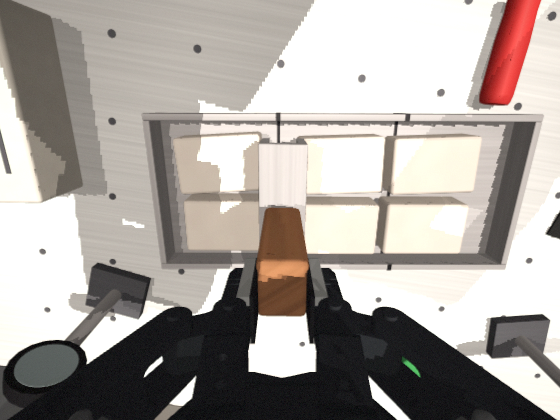

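Both upper blocks dropped into the -y third, and in both views all six appear flat. I'll lift away and measure.

```bash
python3 - <<'E'
from h import *
p=manip.get_position()
manip.servo_line([p[0],p[1],.225],ori(TY),rate=.2)
manip.move_to([*RK,.225],ori(RY))
c=manip.camera("top"); save(c,"e_t.png",(200,175,365,265),4.8,1.3)
c=manip.camera("scene"); save(c,"e_s.png",(210,185,350,265),5.6,1.2)
c=manip.camera("wrist"); save(c,"e_w.png",g=1.5)
print(manip.get_time(),manip.get_position())
E
```

```text
8.7083 [0.50053357 0.29418594 0.22484815]
```

View pics/e_t.png

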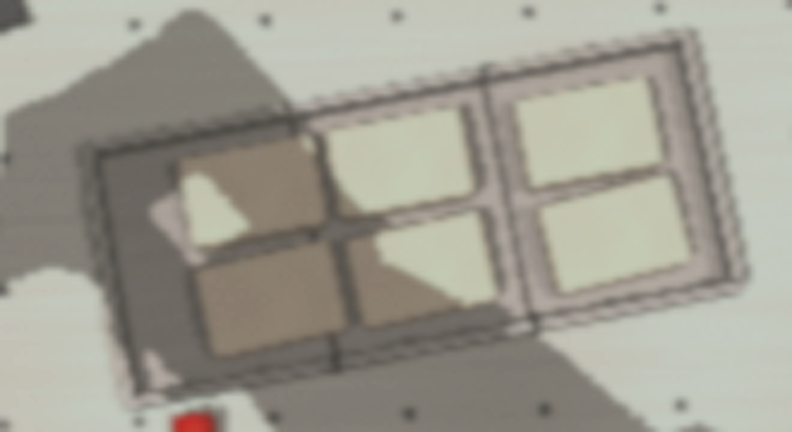

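View pics/e_s.png

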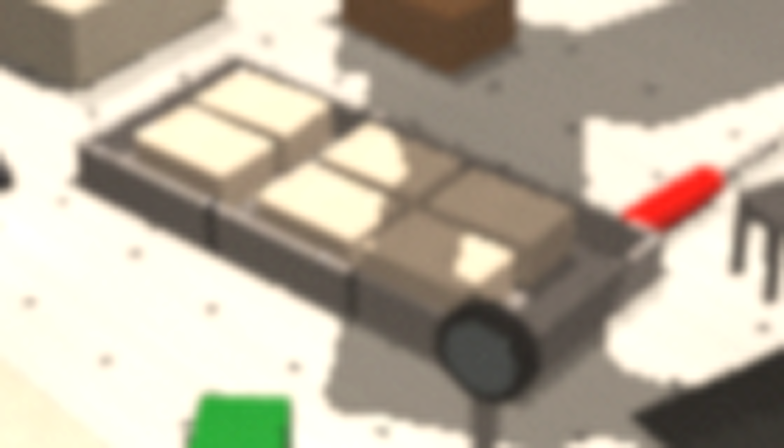

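View pics/e_w.png

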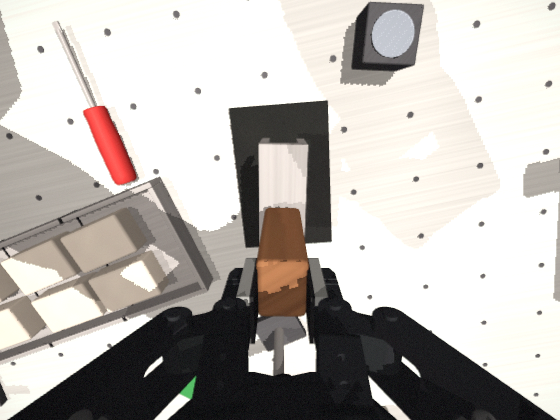

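```bash
python3 - <<'E'
from h import *
c=manip.camera("top")
Z=lambda u,v:(200+u/4.8-.4,175+v/4.8-.4)
A=np.array([[np.cos(TY),np.sin(TY)],[-np.sin(TY),np.cos(TY)]])
f=lambda p,z:A@(ray(c,Z(*p),z)[:2]-TC)
B={"L1":[(178,160),(315,138),(327,225),(190,248)],"L2":[(192,270),(335,243),(350,328),(213,357)],
"M1":[(325,132),(465,105),(475,190),(343,212)],"M2":[(350,238),(488,212),(500,300),(367,327)],
"R1":[(515,103),(652,77),(662,165),(530,190)],"R2":[(540,208),(675,178),(690,263),(560,292)]}
for n,L in B.items():
    q=[f(p,.038) for p in L]; s=[np.linalg.norm(q[i]-q[i-1])*1000 for i in range(4)]
    print(n,np.mean(q,0).round(4),np.round(s,0))
print("lines",[f(p,.032).round(4) for p in [(296,123),(335,365),(486,75),(535,325)]])
E
```

```text
L1 [0.0284 0.0831] [49. 76. 48. 75.]
L2 [-0.0308  0.083 ] [48. 79. 47. 75.]
M1 [ 0.0305 -0.0001] [45. 78. 47. 73.]
M2 [-0.0306 -0.0015] [49. 76. 48. 73.]
R1 [ 0.0249 -0.1031] [49. 76. 49. 73.]
R2 [-0.0323 -0.1058] [47. 75. 47. 72.]
lines [array([0.0626, 0.053 ]), array([-0.0715,  0.0567]), array([ 0.0687, -0.0546]), array([-0.0711, -0.0534])]
```

All six blocks are well inside their thirds (y ≈ +0.083, 0.000, -0.104) at full footprint size, so they lie flat. Now I'll stand the rake back on the mat.

```bash
python3 - <<'E'
from h import *
M=np.array([.5018,.2952])
manip.servo_line([*M,.135],ori(RY),rate=.15)
f0=manip.get_contact_force()[2]
for z in np.arange(.130,.1215,-.001):
    manip.servo_line([*M,z],ori(RY),rate=.03); manip.hold(.05)
    f=manip.get_contact_force()[2]; print(round(z,4),round(f-f0,2),manip.get_position()[2])
    if f-f0>3: break
manip.command_gripper(.05); manip.hold(.3)
p=manip.get_position()
manip.command_gripper(.085)
manip.servo_line([p[0],p[1],.235],ori(RY),rate=.12)
c=manip.camera("wrist"); save(c,"f_w.png",g=1.5)
p=manip.get_position();R=Ro.from_rotvec(manip.get_ee_rot()).as_matrix()
T=np.eye(4);T[:3,:3]=R;T[:3,3]=p;T=T@c["mount"]; np.save("Tf.npy",T)
manip.move_to([.3,.45,.3],ori(RY))
c=manip.camera("top"); save(c,"f_t.png",(130,150,370,310),3.3,1.4)
c=manip.camera("scene"); save(c,"f_s.png",(190,140,400,290),3.5,1.2)
print(manip.get_time())
E
```

```text
0.13 0.7 0.13034062429262622
0.129 0.62 0.1290416452021576
0.128 -0.0 0.1279327360741114
0.127 0.67 0.12694978771999402
0.126 0.78 0.1259792647843705
0.125 0.81 0.12494750433806086
0.124 11.15 0.12475026956065365
15.05
```

View pics/f_w.png

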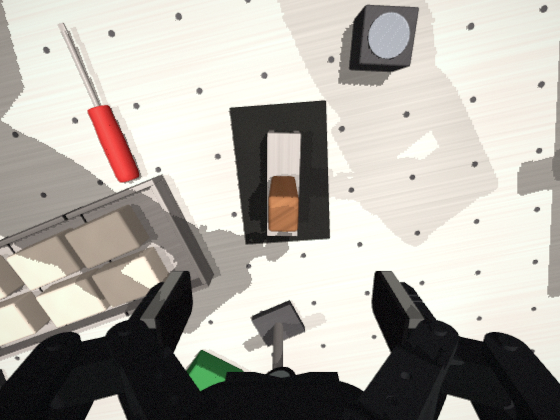

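View pics/f_t.png

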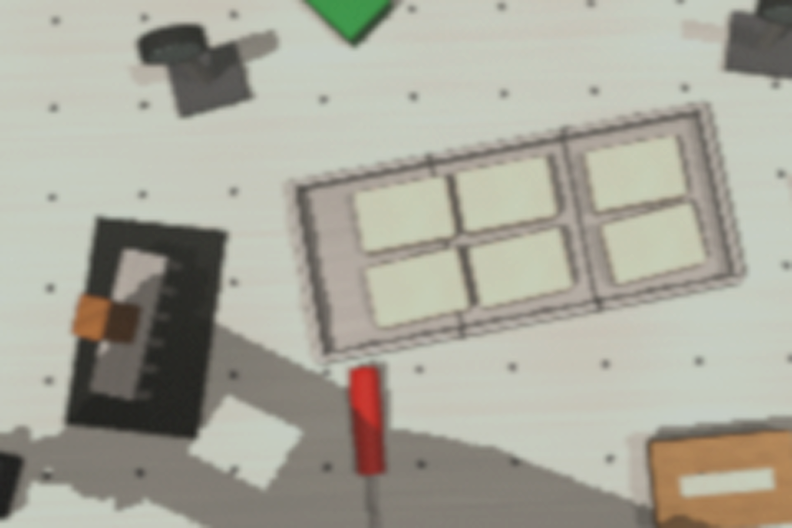

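View pics/f_s.png

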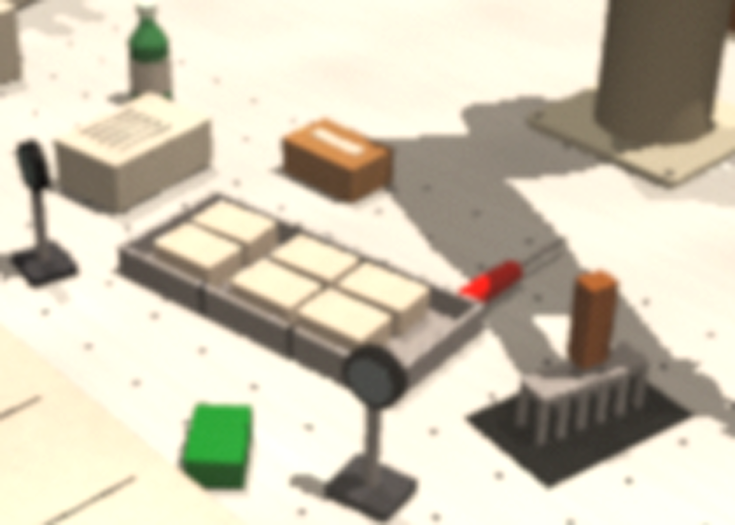

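The rake stands upright and free in the middle of the mat (top view about (120,320)). All six blocks lie flat two per third, the bystanders are in place, and the gripper is clear.

```bash
python3 - <<'E'
from h import *
print(manip.get_joint_vel(),manip.get_width()); manip.sign_off()
E
```

```text
[-0.0039448  -0.00092277  0.00017796  0.00096338  0.00225658  0.00269627] 0.08505792589320044
the job is handed in; nothing more can be done
```

I gripped the rake by its handle and swept the two upper blocks toward the tray's -y end, where they dropped flat onto the floor. The lower four were already in the other two thirds and needed no move. I stood the rake back on the mat, let go and handed the job in at about 15 s on the robot's clock.

- **Blocks:** measured in the top camera image just after the sweep, the pairs sit at y ≈ +0.083, 0.000 and -0.104 m in the tray. That is at least 28 mm from either line. All six show a full 50 x 75 mm face, so they lie flat as far as the pictures can tell.
- **Rake:** in the last pictures it stands upright in the middle of the mat. I set it down about 2 mm or less from the mat centre I had measured. It is released, with the gripper open at 85 mm and moved well clear.
- **Bystanders:** in the last pictures none appeared to have moved.

None of the checks failed. The two cameras differed by 2 to 3 mm on where the rake and mat are, so I used the average. I did not re-measure the final rake position numerically after letting go, only by eye.

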